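# Tare the bench scale with the melting tin on it and weigh in a block of beeswax

### The job

Weigh in the yellow beeswax for a batch of box polish: set the empty green tin in the middle of the scale's pan and let go of it, zero the scale by pressing its blue tare key firmly but not hard and keeping it pressed for about a second, then lay the beeswax block down flat in the tin and leave it there. Do not press the red power key, do not bear down hard on the pan, do not press the tare key again once the wax is in, and leave the white paraffin block, the glue bottle and the glass where they stand.

Things in the scene. Friction and masses are not known exactly. Their poses are not given: they have to be found in the camera images.
- scale: White bench scale, 240 mm deep (x) x 212 wide (y); it does not shift. Origin: centre of its underside on the bench; x points from the operator (key panel) to the pan. Its front 76 mm is a grey panel with a dark display, sloping 20 degrees up from 20 mm high at the front edge to 47 mm; behind it the 48 mm high housing carries the pan.
- scale_pan: Stainless steel weighing pan of the scale, 150 mm (x) x 190 mm (y), flat, no rim, fixed to the load cell. Origin: centre of its top face, 60 mm above the bench, axes as the scale's. Setting things down lightly is fine; more than 40 N on it harms the load cell.
- tare_key: Blue tare key, white ring: flat membrane key 26 (x, up the slope) x 30 mm (y), 2.5 mm proud of the panel, at its right (scale's -y) end. Origin: centre of its top; z points out of it, 20 degrees off vertical to the operator. Barely gives: from 2 N, then 1 mm per 15 N. Tares when fingers keep 8 N or more on it for 0.5 s (aim for 10 to 15 N, 1 s), tin released on pan. Over 20 N harms it.
- power_key: Red power key, white bar mark, same size and slope as the tare key, at the other (left, +y) end of the panel, 148 mm from it. Origin: centre of its top face, z out of the face. Not to be pressed.
- tin: Empty green enamelled metal melting tin with a bright steel rim, an open rectangular tray 130 mm long (x) x 64 mm wide (y) x 30 mm high (the rolled rim reaches 32 mm), walls and floor 3 mm thick, about 110 g. Origin: centre of its underside. Can be gripped across its 64 mm width from above. Starts on the bench.
- beeswax: Yellow beeswax block, 50 mm long (x) x 28 mm wide (y) x 22 mm high, about 32 g, rigid. Origin: centre of its underside. Starts lying flat on the bench beside the white block, either nearer to the robot or further.
- beeswax_center (a point): Centre of the yellow beeswax block, 11 mm above its underside.
- paraffin: White paraffin block of the same size as the beeswax block (50 x 28 x 22 mm); not wanted now. Origin: centre of its underside.
- glue_bottle: White plastic glue bottle with a nozzle, 55 mm in diameter, 176 mm high, standing beyond the tin. Origin: centre of its underside.
- glass: Small empty drinking glass, 68 mm across, 75 mm high, standing beyond the blocks. Origin: centre of its underside.
Mind the look-alikes: they are no part of the job. Of the things shaped like the tin, the green one is meant.

How it is judged:
By the outcome, as a careful person would: the job done as asked, in the order asked, and still so for the second after the job is handed in, with the robot touching nothing.
It also fails if it takes over 72 s, if anything falls off the work surface, if the arm or the gripper's body presses on something with over 40 N, if the wrist force passes 120 N, or if a joint passes its speed limit or range.

### The arm

A 7-joint arm with a two-finger parallel gripper is mounted at the origin on the work surface. World frame = base frame: x ahead of the robot, y to its left, z up, the work surface at z = 0. Lengths are in m, angles in rad, forces in N, time in s.
With the tool pointing down it reaches from about 0.425 to 0.875 m from the base axis. Payload 9.9 kg.
Tool frame: the origin (TCP) lies midway between the tips of the shut fingers; the grasp point (between the pads) lies 19 mm behind it (robot.grasp_offset is the distance from the TCP to the grasp point, in m); z points along the fingers, y is the direction in which the jaws open and shut (so a half turn about z gives the same grasp; the last joint's range is limited). The gripper opens to 85 mm and grips with 20 to 120 N. Pads are 22 mm wide; open, the fingers measure 114 mm over their backs; the gripper's body (76 mm by 85 mm) begins 54 mm behind the grasp point. The pads swing forward as they close: fully open they stand 13 mm farther back than shut.
Start: joints at [1.251, 0.576, 0.025, 1.437, -0.015, 1.129, -0.057], TCP at [0.158, -0.656, 0.231] pointing down, gripper open.
Joint ranges: [-2.76, 2.76], [-0.34, 2.15], [-1.52, 1.57], [0.19, 2.46], [-1.09, 4.23], [0.17, 1.99], [-2.82, 2.82]. Speed limits (rad/s): [2.22, 2.22, 3.01, 3.01, 3.14, 3.14, 3.14].

### API

Orientations are given as a rotation vector (axis times angle).
In Python, from plant import robot, eyes, spot_in, trace, tip_of gives the robot as it stands.
- The arm moves only by the tool play_rows, never from a script. Its argument "targets" is text: rows parted by semicolons, each of 7 numbers parted by spaces: the turn, a rotation vector about the tool's x, y, z in degrees, then the shift along the tool's x, y, z in m, then the opening, from -1 (shut) to 1 (fully open). In form: rx ry rz dx dy dz gripper; .... A call has 1 to 20 rows; each row shifts and turns the pose as measured when the row begins, along the tool's axes as they then stand; what a row does not reach is not made up. A row lasts 1/12 s, in which the tool goes at most 41.7 mm and 7.16 degrees, less where a joint would pass 70% of its speed; a pose out of reach is approached as far as the arm can. A call with a gripper value outside its range is refused whole. The fingers move at their own pace and stop on an object; "squeeze" is the grip in N (left out, the last holds). Time passes only in rows, so rows that do not move let the fingers close. It gives the time, the measured TCP pose, the force and the opening at its end, in the units of the state.
- robot.sense(): the state, without advancing time (a new reading comes with each control period).
- eyes.snapshot(name): name is "scene" or "top" or "wrist"; returns a dict with "image" (384x512x3 uint8, red, green, blue), "fx", "fy", "cx", "cy" (pixels), "R" (3x3) and "t" (3): a world point X has camera coordinates R X + t; the wrist camera has in their place "tool_from_camera" (4x4, takes a point from camera to tool coordinates, whose origin is the TCP and whose axes are the flange's). Camera axes: x right, y down, z forward; pixel columns grow to the right and rows downward; lengths in m; the calibration is good to about 2 mm. The wrist camera is an equidistant fisheye: a pixel r from the principal point sees the ray r / f radians off the axis. A picture is of the moment at which its call begins: read the wrist's pose just before it. There is no depth.
- robot.job_done(): hands the job in, once; it reports no verdict.
Trained networks look in a picture, given as the dict that the camera call returned (one of the last four; its "shot" number tells which), for a name from the list of things; names that differ only in an ending like _2 or _b are one class to them, and where a whole thing is asked for, a point or a joint stands for the part that bears it (a point fixed in the world has none). Each returns a list of dicts, best first, with "conf" (0 to 1); they miss things now and then, are a little off and sometimes report something else, mostly with a low value. They report only what shows in the picture. A call takes as long as a camera call. They do not tell look-alikes from the thing itself.
- spot_in(name, picture): "rect" ([left, top, right, bottom] in pixels, round what is visible of it).
- trace(name, picture): "pixels" (384x512 bool, what is visible of it) and "rect" ([left, top, right, bottom] in pixels, round what is visible of it).
- tip_of(name, picture): "pixel" ([column, row] in pixels: a listed point, or the origin of a listed thing).
The state is a dict: "time": time; "qpos": joint angles; "qvel": joint speeds; "tau": joint torques, N m; "position": TCP position; "ee_rot": TCP orientation; "force": force on the tool from outside, world axes, zero at the start; "ft_torque": the same for the moment, N m; "width": finger opening in m.
Only numpy, scipy, OpenCV 4.12 (cv2) and the standard library are available. Lean on these libraries where they do the work, as an engineer would, in place of code of your own. Each camera call takes 0.05 s, during which the arm holds its last target. There are 200 camera calls.

## Working session

There is one attempt and no reset: what is moved stays moved. The work goes in short steps, Python scripts to look and compute and a tool call to move; the robot and the scene stay as the last step left them, time stands still between calls to the robot, and variables do not carry over. Pictures are saved under pics/ and viewed, about 8 in all and at most 12, crops included, and the job is handed in when it is done.

Besides the shell and the picture viewer there is one more tool, called after "Call:" as name(argument=value, ...) on one line, values as JSON. play_rows: Moves the arm, as the interface text tells. Its arguments: {"type":"object","properties":{"targets":{"type":"string"},"squeeze":{"type":"number"}},"required":["targets"]}

```bash
mkdir -p pics; ls; python3 - <<'E'
from plant import robot, eyes, spot_in, trace, tip_of
import cv2,numpy as np
s=robot.sense(); print(s['position'],s['ee_rot'],s['force'],s['width'],s['time'])
for c in ['scene','top']:
    p=eyes.snapshot(c)
    cv2.imwrite(f'pics/{c}0.png',cv2.resize(p['image'][:,:,::-1],(800,600)))
    print(c,p['fx'],p['cx'],p['cy'],(-p['R'].T@p['t']).round(3), p['R'].round(2).tolist())
    for n in ['scale_pan','tare_key','power_key','tin','beeswax','paraffin','glue_bottle','glass']:
        print(n,[(d['conf'],np.round(d['pixel'],1)) for d in tip_of(n,p)][:3],[(d['conf'],np.round(d['rect'],0)) for d in spot_in(n,p)][:3])
E
```

```text
pics
[ 0.15762247 -0.6558797   0.23047065] [-3.11820465e+00 -3.69435069e-01  3.77788942e-04] [-0.0870814   0.5815039  -0.22403554] 0.08525403021486543 0.0
scene 393.4566559916801 250.96455918344617 187.16959297816484 [0.767 0.516 0.846] [[-0.88, 0.47, 0.0], [0.39, 0.73, -0.56], [-0.27, -0.49, -0.83]]
scale_pan [(0.9, array([171.9, 147.4]))] [(0.93, array([132., 118., 218., 184.])), (0.53, array([195., 114., 207., 123.]))]
tare_key [(0.64, array([198.7, 119. ]))] [(0.62, array([194., 114., 205., 122.]))]
power_key [(0.46, array([230.8, 153.8]))] [(0.56, array([284., 314., 309., 341.])), (0.49, array([224., 149., 233., 157.]))]
tin [(0.96, array([310.2, 177.2])), (0.93, array([292.3, 237.7])), (0.9, array([373.2, 223.6]))] [(0.87, array([281., 155., 337., 191.])), (0.62, array([358., 194., 393., 255.])), (0.61, array([264., 207., 328., 262.]))]
beeswax [] [(0.71, array([285., 312., 307., 344.])), (0.49, array([226., 148., 234., 157.]))]
paraffin [(0.75, array([337.6, 304.6])), (0.29, array([293.1, 237.7]))] [(0.58, array([325., 288., 353., 316.])), (0.37, array([226., 149., 233., 157.]
[... 407 characters left out ...]
 array([359., 206., 371., 213.]))]
power_key [(0.65, array([306.4, 213. ]))] [(0.67, array([300., 206., 314., 219.]))]
tin [(0.91, array([168. , 294.5])), (0.84, array([196. , 224.4])), (0.78, array([244.8, 269. ]))] [(0.96, array([179., 198., 212., 249.])), (0.94, array([136., 272., 194., 320.])), (0.6, array([229., 242., 266., 303.]))]
beeswax [(0.52, array([128.4, 181.2]))] [(0.62, array([122., 169., 138., 190.]))]
paraffin [(0.7, array([127.6, 223.9])), (0.4, array([367.9, 207.4]))] [(0.7, array([116., 212., 136., 234.]))]
glue_bottle [(0.73, array([365.2, 207.7])), (0.59, array([222.5, 113. ]))] [(0.66, array([208.,  86., 232., 123.]))]
glass [] [(0.71, array([148., 102., 178., 132.]))]
```

View pics/scene0.png

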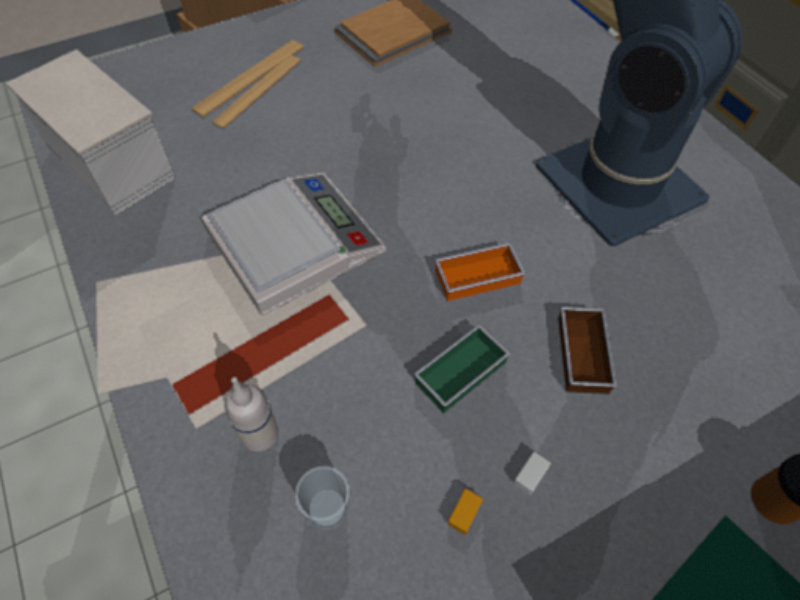

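View pics/top0.png

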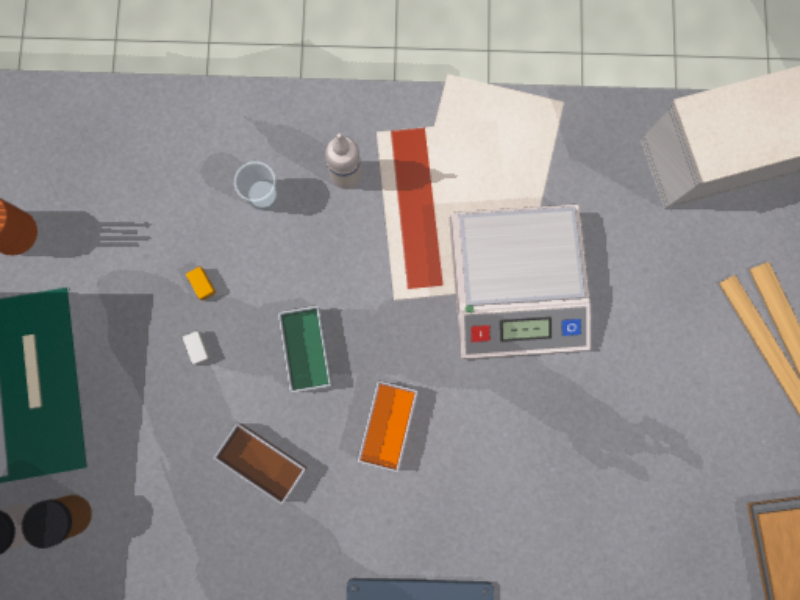

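The top view shows the green tin at about (305,349), the yellow beeswax at (200,283) and the white block at (195,347). The scale has its pan at (522,257), red key at (481,333) and blue key at (571,327). The network's tin #2 at (196,224) in 512-px coordinates is the green one. Next I fit poses by matching silhouettes.

```bash
cat > h.py <<'E'
from plant import robot, eyes, spot_in, trace, tip_of
import cv2,numpy as np
from scipy.optimize import minimize
from scipy.spatial.transform import Rotation as Ro
def proj(p,X):
    c=X@np.array(p['R']).T+p['t']; return np.c_[p['fx']*c[:,0]/c[:,2]+p['cx'],p['fy']*c[:,1]/c[:,2]+p['cy']]
def back(p,uv,z):
    R=np.array(p['R']);o=-R.T@p['t'];d=R.T@np.array([(uv[0]-p['cx'])/p['fx'],(uv[1]-p['cy'])/p['fy'],1]);return o+d*(z-o[2])/d[2]
def box(q,L,W,z0,z1):
    c,s=np.cos(q[2]),np.sin(q[2])
    return np.array([[q[0]+c*a-s*b,q[1]+s*a+c*b,z] for a in(-L/2,L/2) for b in(-W/2,W/2) for z in(z0,z1)])
def hull(p,X,S=8):
    m=np.zeros((384*S//2,512*S//2),np.uint8) if 0 else np.zeros((384*4,512*4),np.uint8)
    cv2.fillConvexPoly(m,cv2.convexHull(np.round((proj(p,X)+.5)*4).astype(np.int32)),1); return m>0
def fit(views,q0,dims):
    ms=[(p,cv2.resize(m.astype(np.uint8),None,fx=4,fy=4,interpolation=cv2.INTER_NEAREST)>0) for p,m in views]
    def cost(v):
        q=q0+v*[.01,.01,.1]; t=0
        for p,m in ms:
            b=hull(p,box(q,*dims)); t+=1-(b&m).sum()/max((b|m).sum(),1)
        return t
    best=None
    for d in np.linspace(-1.2,1.2,7):
        r=minimize(cost,[0,0,d*10],method='Nelder-Mead',options=dict(initial_simplex=np.array([[0,0,d*10],[1,0,d*10],[0,1,d*10],[0,0,d*10+3]]),maxiter=150,xatol=.01,fatol=1e-4))
        if best is None or r.fun<best.fun: best=r
    return q0+best.x*[.01,.01,.1],best.fun/len(ms)
E
cat > m.py <<'E'
from h import *
T=eyes.snapshot('top');S=eyes.snapshot('scene')
def mask(n,p,uv):
    for d in trace(n,p):
        m=d['pixels'];ys,xs=np.nonzero(m)
        if np.hypot(xs.mean()-uv[0],ys.mean()-uv[1])<14: return m
    print('no mask',n)
def go(n,uvT,z,dims):
    X=back(T,uvT,z); uvS=proj(S,X[None])[0]
    v=[(p,m) for p,m in((T,mask(n,T,uvT)),(S,mask(n,S,uvS))) if m is not None]
    for vv in ([v] if len(v)<2 else [v,v[:1],v[1:]]):
        q,e=fit(vv,np.array([X[0],X[1],0.]),dims); print(n,len(vv),q.round(4),np.degrees(q[2]).round(1),round(e,3),flush=True)
go('tin',(195,223.5),.015,(.13,.064,0,.032))
go('beeswax',(128,181),.011,(.05,.028,0,.022))
go('scale_pan',(334,164),.06,(.15,.19,.056,.06))
for n,z in(('tare_key',.04),('power_key',.04)):
    for p in(T,S): print(n,[back(p,d['pixel'],z).round(4) for d in tip_of(n,p)],[back(p,[(d['rect'][0]+d['rect'][2])/2,(d['rect'][1]+d['rect'][3])/2],z).round(4) for d in spot_in(n,p)])
print('par',back(T,(125,222),.01),'bottle',back(T,(220,118),.0),'glass',back(T,(168,124),0))
E
python3 m.py
```

```text
tin 2 [0.4751 0.1959 0.1941] 11.1 0.063
tin 1 [0.4754 0.1983 0.2053] 11.8 0.042
tin 1 [0.4753 0.1945 0.2024] 11.6 0.032
beeswax 2 [0.5809 0.3756 0.5519] 31.6 0.093
beeswax 1 [0.5815 0.3763 0.5616] 32.2 0.11
beeswax 1 [0.5811 0.3754 0.5427] 31.1 0.069
scale_pan 2 [ 0.6329 -0.1488  0.0894] 5.1 0.029
scale_pan 1 [ 0.6326 -0.1476  0.0858] 4.9 0.02
scale_pan 1 [ 0.6331 -0.1506  0.0883] 5.1 0.026
tare_key [array([ 0.5231, -0.2409,  0.04  ]), array([0.5792, 0.36  , 0.04  ])] [array([0.742 , 0.2876, 0.04  ])]
tare_key [array([ 0.5208, -0.2314,  0.04  ])] [array([ 0.524 , -0.2223,  0.04  ])]
power_key [array([ 0.5094, -0.0796,  0.04  ])] [array([ 0.5053, -0.0858,  0.04  ])]
power_key [array([ 0.5094, -0.0801,  0.04  ])] [array([ 0.5126, -0.0816,  0.04  ]), array([0.4829, 0.2039, 0.04  ])]
par [0.47375395 0.37702377 0.01      ] bottle [0.76032167 0.14449672 0.        ] glass [0.73973551 0.28280381 0.        ]
```

Call:
play_rows(targets="0 0 0 0.030 -0.019 0 1;0 0 0 0.030 -0.019 0 1;0 0 0 0.030 -0.019 0 1;0 0 0 0.030 -0.019 0 1;0 0 0 0.030 -0.019 0 1;0 0 0 0.030 -0.019 0 1;0 0 0 0.030 -0.019 0 1;0 0 0 0.030 -0.019 0 1;0 0 0 0.030 -0.019 0 1;0 0 0 0.030 -0.019 0 1;0 0 0 0.030 -0.019 0 1;0 0 0 0.030 -0.019 0 1;0 0 0 0.030 -0.019 0 1;0 0 0 0.030 -0.019 0 1")

```text
time: 3.67
position: [0.5117, -0.294, 0.2296]
ee_rot: [3.116, 0.341, -0.004]
force: [0.6, -1.7, -0.1]
width: 0.0854
```

```bash
cat > g.py <<'E'
import sys
from h import *
# g.py x y z yaw tilt : what to move, in tool axes
a=list(map(float,sys.argv[1:])); s=robot.sense(); R=Ro.from_rotvec(s['ee_rot'])
G=Ro.from_euler('z',a[3],degrees=True)*Ro.from_rotvec([np.pi,0,0])*Ro.from_euler('y',a[4] if len(a)>4 else 0,degrees=True)
d=np.array(a[:3])-s['position']
print('t',round(s['time'],2),'pos',s['position'].round(4),'yaw',np.degrees(np.arctan2(*R.as_matrix()[[1,0],0])).round(1),'w',round(s['width'],4),'F',np.round(s['force'],1),'q',np.round(s['qpos'],2))
print('turn',np.degrees((R.inv()*G).as_rotvec()).round(2),'shift now-axes',R.inv().apply(d).round(4),'goal-axes',G.inv().apply(d).round(4))
E
python3 g.py .475 .196 .1 11.4
```

```text
t 3.67 pos [ 0.5117 -0.294   0.2296] yaw 12.5 w 0.0854 F [ 0.6 -1.7 -0.1] q [ 0.46  0.45 -0.03  1.67  0.03  1.02 -0.94]
turn [0.37 0.19 1.07] shift now-axes [ 0.0704 -0.4872  0.1262] goal-axes [ 0.0608 -0.4876  0.1296]
```

Call:
play_rows(targets="0 0 0.08 0.0046 -0.0348 0.006 1;0 0 0.08 0.0046 -0.0348 0.006 1;0 0 0.08 0.0046 -0.0348 0.006 1;0 0 0.08 0.0046 -0.0348 0.006 1;0 0 0.08 0.0046 -0.0348 0.006 1;0 0 0.08 0.0046 -0.0348 0.006 1;0 0 0.08 0.0046 -0.0348 0.006 1;0 0 0.08 0.0046 -0.0348 0.006 1;0 0 0.08 0.0046 -0.0348 0.006 1;0 0 0.08 0.0046 -0.0348 0.006 1;0 0 0.08 0.0046 -0.0348 0.006 1;0 0 0.08 0.0046 -0.0348 0.006 1;0 0 0.08 0.0046 -0.0348 0.006 1;0 0 0.08 0.0046 -0.0348 0.006 1;0 0 0 0 0 0 1")

```text
time: 4.92
position: [0.4768, 0.2266, 0.1405]
ee_rot: [3.12, 0.324, 0.019]
force: [-0.2, -0.2, 0.4]
width: 0.0854
```

```bash
python3 g.py .475 .196 .1 11.4; python3 - <<'E'
from h import *
p=eyes.snapshot('wrist'); cv2.imwrite('pics/w1.png',cv2.resize(p['image'][:,:,::-1],(800,600)))
print(p['fx'],p['cx'],p['cy'],np.round(p['tool_from_camera'],3).tolist())
E
```

```text
t 4.92 pos [0.4768 0.2266 0.1405] yaw 11.8 w 0.0854 F [-0.2 -0.2  0.4] q [-0.47  0.46 -0.1   1.95  0.08  0.73 -1.99]
turn [ 0.32 -0.68  0.45] shift now-axes [-0.0085  0.0294  0.0405] goal-axes [-0.0078  0.0297  0.0405]
297.3186396354542 257.70151251662395 194.85376126878953 [[-0.001, -0.957, -0.29, 0.074], [1.0, -0.001, 0.001, -0.0], [-0.001, -0.29, 0.957, -0.144], [0.0, 0.0, 0.0, 1.0]]
```

View pics/w1.png

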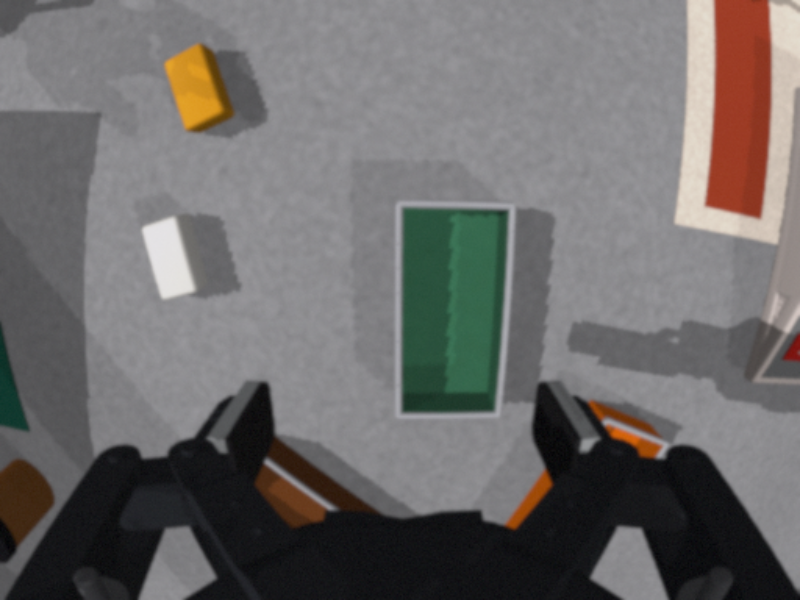

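The wrist view shows the tin rim corners at (399,204), (514,206), (500,415) and (399,415) in 800-px coordinates. The yellow block is at (198,87) and the white one at (170,257).

```bash
cat >> h.py <<'E'
def wback(p,s,uv,z):  # wrist fisheye pixel -> world at height z
    d=np.array(uv,float)-[p['cx'],p['cy']]; r=np.hypot(*d); th=r/p['fx']
    v=np.r_[np.sin(th)*d/r,np.cos(th)]; M=np.array(p['tool_from_camera']); R=Ro.from_rotvec(s['ee_rot']).as_matrix()
    o=R@M[:3,3]+s['position']; v=R@M[:3,:3]@v; return o+v*(z-o[2])/v[2]
E
python3 - <<'E'
from h import *
s=robot.sense(); p=eyes.snapshot('wrist')
c=np.array([wback(p,s,np.array(u)*.64-.2,.032) for u in [(399,204),(514,206),(500,415),(399,415)]])
print(c.round(4),c.mean(0).round(4))
for a,b in((3,0),(2,1)): d=c[b]-c[a];print(np.hypot(*d[:2]),np.degrees(np.arctan2(d[1],d[0])))
print(np.hypot(*(c[1]-c[0])[:2]),np.hypot(*(c[2]-c[3])[:2]))
E
python3 g.py .475 .196 .0 11.4
```

```text
[[0.5313 0.2357 0.032 ]
 [0.5442 0.1733 0.032 ]
 [0.417  0.1469 0.032 ]
 [0.4054 0.2099 0.032 ]] [0.4745 0.1914 0.032 ]
0.1285088368001554 11.573432909498672
0.12991176344869804 11.720346276796304
0.06374703378047111 0.06409398436981181
t 5.02 pos [0.4778 0.2202 0.1409] yaw 11.6 w 0.0855 F [ 0.7 -0.4 -0.5] q [-0.46  0.46 -0.1   1.95  0.08  0.73 -1.98]
turn [ 0.54 -0.64  0.17] shift now-axes [-0.0092  0.0218  0.141 ] goal-axes [-0.0076  0.0231  0.1409]
```

Call:
play_rows(targets="0.2 -0.3 0 -0.004 0.012 0.02 1;0.2 -0.3 0 -0.004 0.012 0.02 1;0 0 0 0 0 0 1;0 0 0 0 0 0 1")

```text
time: 5.35
position: [0.4772, 0.1907, 0.1019]
ee_rot: [3.123, 0.311, 0.006]
force: [-0.5, 0.1, 0.5]
width: 0.0854
```

```bash
python3 g.py .475 .194 .0 11.5
```

```text
t 5.35 pos [0.4772 0.1907 0.1019] yaw 11.4 w 0.0854 F [-0.5  0.1  0.5] q [-0.41  0.5  -0.1   2.02  0.09  0.62 -1.94]
turn [ 0.2  -0.21 -0.14] shift now-axes [-0.0018 -0.0041  0.1019] goal-axes [-0.0015 -0.0037  0.1019]
```

Call:
play_rows(targets="0 0 0 0 -0.002 0.025 1;0 0 0 0 -0.001 0.025 1;0 0 0 0 0 0.022 1;0 0 0 0 0 0.015 1;0 0 0 0 0 0.005 1;0 0 0 0 0 0 1;0 0 0 0 0 0 1")

```text
time: 5.93
position: [0.4847, 0.1926, 0.0148]
ee_rot: [3.127, 0.297, 0.026]
force: [-0.7, 0.4, -0.1]
width: 0.0852
```

```bash
python3 g.py .475 .194 .0 11.5;python3 - <<'E'
from h import *
p=eyes.snapshot('wrist'); cv2.imwrite('pics/w2.png',p['image'][:,:,::-1])
E
```

```text
t 5.93 pos [0.4847 0.1926 0.0148] yaw 10.8 w 0.0852 F [-0.7  0.4 -0.1] q [-0.43  0.65 -0.07  2.07  0.12  0.41 -1.97]
turn [ 0.14 -0.94 -0.66] shift now-axes [-0.0095 -0.0032  0.0146] goal-axes [-0.0092 -0.0033  0.0148]
```

View pics/w2.png

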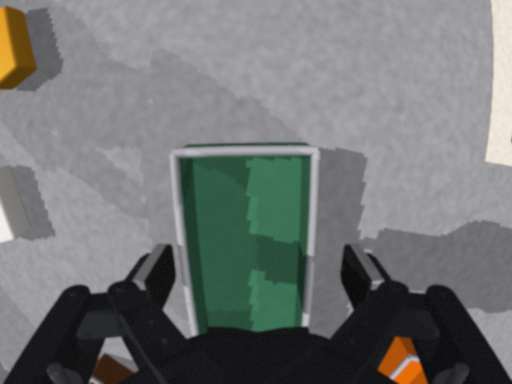

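The fingers straddle the tin, but the left one nearly touches the rim (gap about 5 px, against about 35 px on the right). I shift about 6 mm left and 9 mm back before the last descent.

Call:
play_rows(targets="0 -0.5 -0.3 -0.005 -0.003 0 1;0 -0.4 -0.3 -0.004 -0.003 0 1;0 0 0 0 0 0.007 1;0 0 0 0 0 0.005 1;0 0 0 0 0 0 1;0 0 0 0 0 0 1")

```text
time: 6.48
position: [0.4759, 0.1987, 0.0058]
ee_rot: [-3.126, -0.315, -0.009]
force: [0.1, 0.2, 0.1]
width: 0.0856
```

```bash
python3 g.py .475 .197 .002 11.5
```

```text
t 6.48 pos [0.4759 0.1987 0.0058] yaw 11.5 w 0.0856 F [0.1 0.2 0.1] q [-0.44  0.66 -0.07  2.08  0.12  0.39 -1.98]
turn [ 0.03 -0.34  0.01] shift now-axes [-0.0013  0.0015  0.0038] goal-axes [-0.0012  0.0015  0.0038]
```

Call:
play_rows(targets="0 0 0 -0.001 0.001 0.004 1;0 0 0 0 0 0 0.3;0 0 0 0 0 0 0.2;0 0 0 0 0 0 0.2;0 0 0 0 0 0 0.2;0 0 0 0 0 0 0.2;0 0 0 0 0 0 0.2;0 0 0 0 0 0 0.2", squeeze=35)

```text
time: 7.15
position: [0.475, 0.1971, 0.0013]
ee_rot: [3.126, 0.315, 0.009]
force: [-0.9, 0.3, 0.1]
width: 0.0631
```

```bash
python3 g.py .475 .197 .12 11.5
```

```text
t 7.15 pos [0.475  0.1971 0.0013] yaw 11.5 w 0.0631 F [-0.9  0.3  0.1] q [-0.44  0.67 -0.07  2.09  0.12  0.38 -1.98]
turn [ 0.04 -0.31 -0.01] shift now-axes [ 0.0006  0.0002 -0.1187] goal-axes [-0.000e+00  1.000e-04 -1.187e-01]
```

Gripped at 63 mm. Next I lift.

Call:
play_rows(targets="0 0 0 0 0 -0.01 0.2;0 0 0 0 0 -0.02 0.2;0 0 0 0 0 -0.03 0.2;0 0 0 0 0 -0.03 0.2;0 0 0 0 0 -0.03 0.2;0 0 0 0 0 -0.01 0.2;0 0 0 0 0 0 0.2")

```text
time: 7.73
position: [0.4724, 0.1959, 0.139]
ee_rot: [3.124, 0.314, 0.001]
force: [-0.1, -0.3, -1.6]
width: 0.0634
```

```bash
python3 g.py .633 -.149 .12 5
```

```text
t 7.73 pos [0.4724 0.1959 0.139 ] yaw 11.5 w 0.0634 F [-0.1 -0.3 -1.6] q [-0.41  0.45 -0.11  1.98  0.08  0.72 -1.94]
turn [ 0.12 -0.05  6.49] shift now-axes [0.0886 0.37   0.0199] goal-axes [0.1299 0.3576 0.019 ]
```

Call:
play_rows(targets="0 0 0.5 0.004 0.0135 0 0.2;0 0 0.5 0.008 0.027 0 0.2;0 0 0.5 0.008 0.027 0 0.2;0 0 0.5 0.008 0.027 0 0.2;0 0 0.5 0.008 0.027 0 0.2;0 0 0.5 0.008 0.027 0 0.2;0 0 0.5 0.008 0.027 0 0.2;0 0 0.5 0.008 0.027 0 0.2;0 0 0.5 0.008 0.027 0 0.2;0 0 0.5 0.008 0.027 0 0.2;0 0 0.5 0.008 0.027 0 0.2;0 0 0.5 0.008 0.027 0 0.2;0 0 0.5 0.008 0.027 0 0.2;0 0 0 0.003 0.010 0 0.2;0 0 0 0 0 0 0.2;0 0 0 0 0 0 0.2")

```text
time: 9.07
position: [0.6233, -0.1478, 0.1297]
ee_rot: [-3.138, -0.137, 0.021]
force: [-0.3, 1.1, -1.5]
width: 0.0633
```

```bash
python3 g.py .633 -.149 .08 5
```

```text
t 9.07 pos [ 0.6233 -0.1478  0.1297] yaw 5.0 w 0.0633 F [-0.3  1.1 -1.5] q [ 0.2   0.63 -0.07  1.64  0.06  0.89 -1.38]
turn [-0.04  0.76 -0.02] shift now-axes [0.0102 0.0021 0.0495] goal-axes [0.0096 0.0021 0.0497]
```

Call:
play_rows(targets="0 0.4 0 0.005 0.001 0.01 0.2;0 0.35 0 0.005 0.001 0.015 0.2;0 0 0 0 0 0.015 0.2;0 0 0 0 0 0.006 0.2;0 0 0 0 0 0 0.2;0 0 0 0 0 0 0.2")

```text
time: 9.57
position: [0.6323, -0.1389, 0.079]
ee_rot: [-3.132, -0.152, 0.001]
force: [0.1, 0.5, -1.1]
width: 0.0636
```

```bash
python3 g.py .633 -.149 .062 5; python3 - <<'E'
from h import *
for c in('scene','top'):
    p=eyes.snapshot(c); print(c,[back(p,d['pixel'],.065).round(4) for d in tip_of('tin',p)])
cv2.imwrite('pics/t2.png',cv2.resize(p['image'][100:250,250:450,::-1],(800,600)))
E
```

```text
t 9.57 pos [ 0.6323 -0.1389  0.079 ] yaw 5.5 w 0.0636 F [ 0.1  0.5 -1.1] q [ 0.19  0.69 -0.08  1.68  0.06  0.78 -1.38]
turn [-0.33  0.03  0.54] shift now-axes [-0.0003  0.0103  0.0169] goal-axes [-0.0002  0.0102  0.017 ]
scene [array([0.3209, 0.2743, 0.065 ]), array([0.3753, 0.0911, 0.065 ]), array([ 0.6214, -0.1529,  0.065 ])]
top [array([0.3623, 0.0584, 0.065 ]), array([0.2964, 0.249 , 0.065 ])]
```

View pics/t2.png

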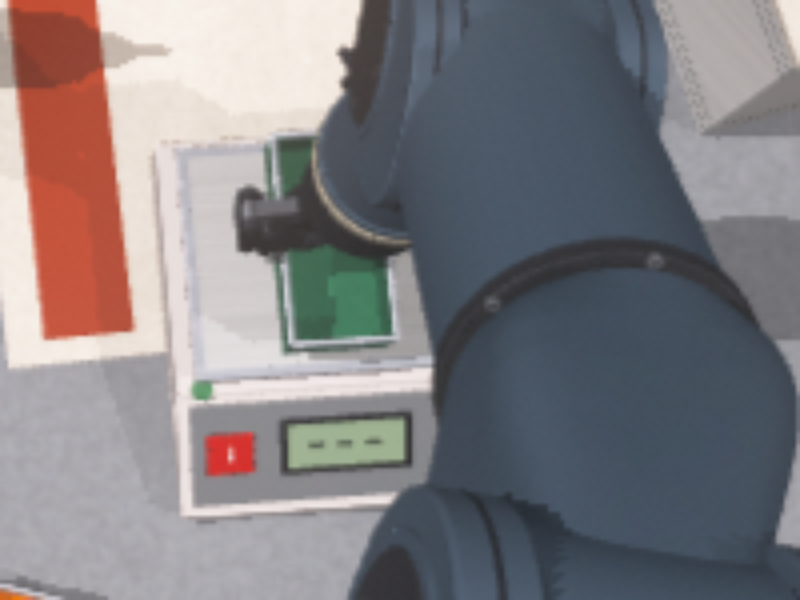

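The tin hangs over the pan, about 10 mm toward +y of its middle. I correct that and lower slowly.

Call:
play_rows(targets="-0.2 0 0.3 0 0.004 0 0.2;-0.1 0 0.2 0 0.003 0 0.2;0 0 0 0 0.002 0.004 0.2;0 0 0 0 0 0.003 0.2;0 0 0 0 0 0 0.2;0 0 0 0 0 0 0.2")

```text
time: 10.27
position: [0.6351, -0.1516, 0.0747]
ee_rot: [3.136, 0.132, 0.008]
force: [-0.4, 0.6, -1.8]
width: 0.0636
```

```bash
python3 g.py .633 -.149 .062 5
```

```text
t 10.27 pos [ 0.6351 -0.1516  0.0747] yaw 4.8 w 0.0636 F [-0.4  0.6 -1.8] q [ 0.2   0.7  -0.07  1.67  0.07  0.77 -1.38]
turn [ 0.17 -0.29 -0.19] shift now-axes [-0.0019 -0.0028  0.0127] goal-axes [-0.0018 -0.0028  0.0127]
```

Call:
play_rows(targets="0 -0.2 0 -0.001 -0.001 0.004 0.2;0 0 0 0 -0.001 0.004 0.2;0 0 0 0 0 0.002 0.2;0 0 0 0 0 0.001 0.2;0 0 0 0 0 0 0.2;0 0 0 0 0 0 0.2")

```text
time: 10.77
position: [0.6334, -0.149, 0.0619]
ee_rot: [3.137, 0.132, 0.0]
force: [0.4, 0.1, -0.4]
width: 0.0633
```

```bash
python3 g.py .633 -.149 .061 5
```

```text
t 10.77 pos [ 0.6334 -0.149   0.0619] yaw 4.8 w 0.0633 F [ 0.4  0.1 -0.4] q [ 0.2   0.71 -0.07  1.68  0.07  0.75 -1.39]
turn [ 0.13 -0.01 -0.17] shift now-axes [-0.0004 -0.      0.0009] goal-axes [-0.0004 -0.      0.0009]
```

Call:
play_rows(targets="0 0 0 0 0 0.001 0.2;0 0 0 0 0 0.0005 0.2;0 0 0 0 0 0 0.2")

```text
time: 11.02
position: [0.6336, -0.1489, 0.0618]
ee_rot: [3.136, 0.132, 0.002]
force: [0.0, 0.3, -1.9]
width: 0.0633
```

Call:
play_rows(targets="0 0 0 0 0 0.002 0.2;0 0 0 0 0 0.001 0.2")

```text
time: 11.18
position: [0.6339, -0.149, 0.0613]
ee_rot: [3.136, 0.132, 0.004]
force: [-4.2, 0.4, 7.0]
width: 0.0635
```

In contact, with 7 N on the pan. Next I release and rise.

Call:
play_rows(targets="0 0 0 0 0 -0.0005 0.6;0 0 0 0 0 0 0.8;0 0 0 0 0 0 1;0 0 0 0 0 0 1;0 0 0 0 0 -0.02 1;0 0 0 0 0 -0.03 1;0 0 0 0 0 -0.03 1;0 0 0 0 0 0 -1;0 0 0 0 0 0 -1")

```text
time: 11.93
position: [0.6333, -0.1487, 0.143]
ee_rot: [3.137, 0.132, 0.0]
force: [-0.9, -0.3, -0.8]
width: 0.0642
```

```bash
python3 g.py .521 -.233 .1 5 20; python3 - <<'E'
from h import *
s=robot.sense();p=eyes.snapshot('wrist'); cv2.imwrite('pics/w3.png',p['image'][:,:,::-1])
for n in('tare_key','tin','power_key','scale_pan'): print(n,[(round(d['conf'],2),np.round(d['pixel']),wback(p,s,d['pixel'],.037 if 'key' in n else .06).round(4)) for d in tip_of(n,p)][:3])
p=eyes.snapshot('scene')
print([(round(d['conf'],2),np.round(d['pixel']),back(p,d['pixel'],.060).round(4)) for d in tip_of('tin',p)+tip_of('scale_pan',p)])
E
```

```text
t 11.93 pos [ 0.6333 -0.1487  0.143 ] yaw 4.8 w 0.0642 F [-0.9 -0.3 -0.8] q [ 0.2   0.62 -0.07  1.61  0.06  0.91 -1.38]
turn [ 0.15 20.   -0.15] shift now-axes [-0.119   0.0744  0.0431] goal-axes [-0.1267  0.0741 -0.0004]
tare_key [(0.42, array([330., 300.]), array([ 0.5223, -0.2353,  0.037 ]))]
tin [(0.91, array([258., 201.]), array([ 0.6329, -0.1495,  0.06  ])), (0.73, array([106., 351.]), array([0.4255, 0.018 , 0.06  ])), (0.67, array([ 24., 345.]), array([0.3784, 0.177 , 0.06  ]))]
power_key [(0.55, array([189., 303.]), array([ 0.5055, -0.0869,  0.037 ]))]
scale_pan []
[(0.88, array([305., 179.]), array([0.3863, 0.0934, 0.06  ])), (0.83, array([374., 226.]), array([0.319 , 0.2769, 0.06  ])), (0.65, array([175., 144.]), array([ 0.6242, -0.1576,  0.06  ])), (0.62, array([170., 148.]), array([ 0.6403, -0.1526,  0.06  ]))]
```

View pics/w3.png

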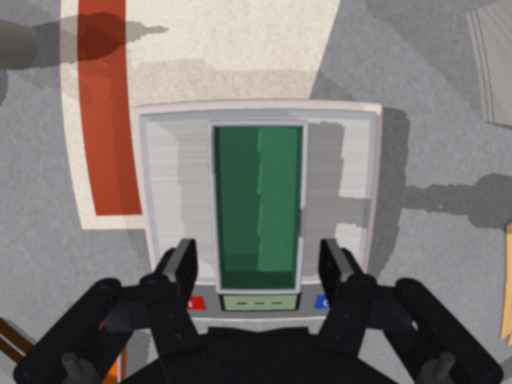

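The tin stands in the middle of the pan and is released. The tare key is partly hidden at (322,302), network position (0.522,-0.235). I shut the fingers, tilt 20° and go above the key.

Call:
play_rows(targets="0 0 0 0 0 -0.01 -1;0 3.3 0 -0.018 0.012 0 -1;0 3.3 0 -0.022 0.013 0 -1;0 3.3 0 -0.022 0.013 0 -1;0 3.3 0 -0.022 0.013 0 -1;0 3.3 0 -0.022 0.013 0 -1;0 3.3 0 -0.018 0.010 0 -1;0 0 0 0 0 0 -1;0 0 0 0 0 0 -1;0 0 0 0 0 0 -1")

```text
time: 13.17
position: [0.5124, -0.2387, 0.1358]
ee_rot: [-3.082, -0.123, -0.559]
force: [0.7, -0.7, -0.4]
width: 0.0002
```

```bash
python3 g.py .504 -.236 .083 5 20;python3 - <<'E'
from h import *
s=robot.sense();p=eyes.snapshot('wrist'); cv2.imwrite('pics/w4.png',p['image'][:,:,::-1])
for n in('tare_key',): print(n,[(round(d['conf'],2),np.round(d['pixel']),wback(p,s,d['pixel'],.036).round(4)) for d in tip_of(n,p)][:3])
E
```

```text
t 13.17 pos [ 0.5124 -0.2387  0.1358] yaw 4.6 w 0.0002 F [ 0.7 -0.7 -0.4] q [ 0.7   0.44 -0.33  2.13 -0.11  0.28 -0.97]
turn [ 0.54 -0.54 -0.35] shift now-axes [-0.0262 -0.0037  0.0466] goal-axes [-0.0258 -0.0034  0.0469]
tare_key [(0.73, array([251., 224.]), array([ 0.5226, -0.2328,  0.036 ]))]
```

View pics/w4.png

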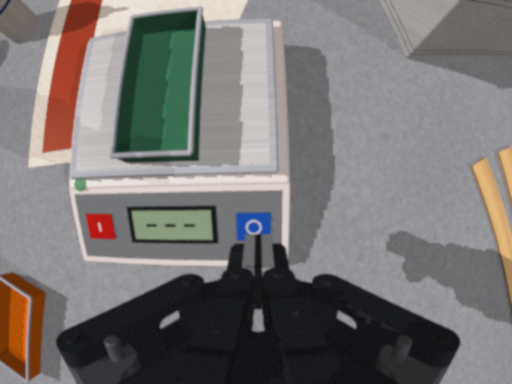

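The blue key fills x 237–271, y 212–240, just ahead of the shut fingertips. Joint 6 is at 0.28 with a limit of 0.17, so a full 20° tilt won't fit lower down. I cut the tilt to about 7° and aim the TCP 8 mm short of the key centre, because the front edge of the tips touches first.

Call:
play_rows(targets="0 -4.5 0 0 0 0 -1;0.3 -4.5 -0.2 0 -0.001 0 -1;0.2 -4.5 -0.2 0 -0.001 0.01 -1;0 0 0 0 0 0.02 -1;0 0 0 0 0 0.01 -1;0 0 0 0 0 0 -1;0 0 0 0 0 0 -1")

```text
time: 13.85
position: [0.5282, -0.2284, 0.0979]
ee_rot: [-3.13, -0.163, -0.183]
force: [-0.7, 0.5, 1.9]
width: 0.0004
```

```bash
python3 g.py .513 -.236 .055 5 7
```

```text
t 13.85 pos [ 0.5282 -0.2284  0.0979] yaw 6.0 w 0.0004 F [-0.7  0.5  1.9] q [ 0.43  0.54 -0.11  1.96  0.02  0.54 -1.15]
turn [0.1  0.32 0.97] shift now-axes [-0.0208  0.0058  0.0407] goal-axes [-0.0209  0.0062  0.0406]
```

Call:
play_rows(targets="0 0.1 0.4 -0.010 0.003 0 -1;0 0.1 0.3 -0.008 0.002 0.01 -1;0 0 0.2 -0.001 0 0.015 -1;0 0 0 0 0 0.01 -1;0 0 0 0 0 0 -1;0 0 0 0 0 0 -1;0 0 0 0 0 0 -1;0 0 0 0 0 0 -1")

```text
time: 14.52
position: [0.5107, -0.2375, 0.0644]
ee_rot: [-3.131, -0.132, -0.196]
force: [0.9, -0.0, 0.1]
width: -0.0001
```

```bash
python3 g.py .513 -.236 .045 5 7
```

```text
t 14.52 pos [ 0.5107 -0.2375  0.0644] yaw 4.8 w -0.0001 F [ 0.9 -0.   0.1] q [ 0.46  0.58 -0.11  2.02  0.02  0.43 -1.13]
turn [ 0.25 -0.15 -0.16] shift now-axes [ 0.     -0.0014  0.0195] goal-axes [ 0.0001 -0.0013  0.0196]
```

Call:
play_rows(targets="0 0 0 0 -0.001 0.008 -1;0 0 0 0 0 0.007 -1;0 0 0 0 0 0.004 -1;0 0 0 0 0 0 -1;0 0 0 0 0 0 -1")

```text
time: 14.93
position: [0.5142, -0.2365, 0.045]
ee_rot: [-3.132, -0.133, -0.2]
force: [-0.3, 0.7, -0.4]
width: 0.0
```

Call:
play_rows(targets="0 0 0 0 0 0.002 -1;0 0 0 0 0 0 -1;0 0 0 0 0 0 -1")

```text
time: 15.18
position: [0.5146, -0.2362, 0.0425]
ee_rot: [-3.132, -0.133, -0.199]
force: [0.4, -0.6, -0.1]
width: -0.0001
```

Call:
play_rows(targets="0 0 0 0 0 0.002 -1;0 0 0 0 0 0 -1")

```text
time: 15.35
position: [0.515, -0.2363, 0.0406]
ee_rot: [-3.132, -0.133, -0.2]
force: [-0.3, 0.2, -0.5]
width: 0.0
```

Call:
play_rows(targets="0 0 0 0 0 0.0015 -1;0 0 0 0 0 0 -1")

```text
time: 15.52
position: [0.5153, -0.2364, 0.0391]
ee_rot: [-3.132, -0.133, -0.2]
force: [-0.4, 0.6, -0.6]
width: 0.0002
```

Call:
play_rows(targets="0 0 0 0 0 0.0015 -1;0 0 0 0 0 0 -1")

```text
time: 15.68
position: [0.5155, -0.2364, 0.0375]
ee_rot: [-3.132, -0.133, -0.2]
force: [-0.8, -0.0, 0.9]
width: 0.0
```

Call:
play_rows(targets="0 0 0 -0.001 0 0.0015 -1;0 0 0 0 0 0 -1")

```text
time: 15.85
position: [0.5148, -0.2365, 0.0359]
ee_rot: [-3.132, -0.133, -0.201]
force: [-0.7, 0.4, 0.2]
width: 0.0001
```

Call:
play_rows(targets="0 0 0 0 0 0.001 -1")

```text
time: 15.93
position: [0.515, -0.2366, 0.0351]
ee_rot: [3.132, 0.133, 0.201]
force: [-2.7, 1.3, 8.9]
width: 0.0001
```

Call:
play_rows(targets="0 0 0 0 0 0.001 -1")

```text
time: 16.02
position: [0.5152, -0.2365, 0.0346]
ee_rot: [3.132, 0.133, 0.202]
force: [-3.8, 2.3, 14.5]
width: -0.0001
```

Call:
play_rows(targets="0 0 0 0 0 0 -1")

```text
time: 16.1
position: [0.5151, -0.2365, 0.035]
ee_rot: [3.132, 0.133, 0.202]
force: [-3.5, 0.5, 9.6]
width: 0.0005
```

Call:
play_rows(targets="0 0 0 0 0 0.0002 -1")

```text
time: 16.18
position: [0.515, -0.2365, 0.0353]
ee_rot: [3.132, 0.133, 0.202]
force: [-2.0, 1.2, 6.5]
width: -0.0
```

Call:
play_rows(targets="0 0 0 0 0 0.0009 -1;0 0 0 0 0 0.00055 -1")

```text
time: 16.35
position: [0.5151, -0.2366, 0.035]
ee_rot: [3.131, 0.133, 0.203]
force: [-4.1, 1.2, 11.6]
width: 0.0002
```

Call:
play_rows(targets="0 0 0 0 0 0.00055 -1;0 0 0 0 0 0.00055 -1")

```text
time: 16.52
position: [0.5151, -0.2365, 0.035]
ee_rot: [3.131, 0.133, 0.204]
force: [-2.7, 1.1, 9.7]
width: 0.0001
```

Call:
play_rows(targets="0 0 0 0 0 0.00065 -1;0 0 0 0 0 0.00065 -1;0 0 0 0 0 0.0006 -1")

```text
time: 16.77
position: [0.5151, -0.2366, 0.0349]
ee_rot: [3.13, 0.133, 0.206]
force: [-3.8, 0.6, 10.8]
width: -0.0001
```

Call:
play_rows(targets="0 0 0 0 0 0.00065 -1;0 0 0 0 0 0.00065 -1;0 0 0 0 0 0.00065 -1")

```text
time: 17.02
position: [0.5151, -0.2365, 0.0349]
ee_rot: [3.129, 0.133, 0.207]
force: [-2.9, 1.0, 11.4]
width: -0.0001
```

Call:
play_rows(targets="0 0 0 0 0 0.00065 -1;0 0 0 0 0 0.00065 -1;0 0 0 0 0 0.00065 -1")

```text
time: 17.27
position: [0.5151, -0.2366, 0.0349]
ee_rot: [3.128, 0.133, 0.209]
force: [-3.8, 0.7, 10.6]
width: -0.0003
```

Held above 9 N for about 1 s. Next I back off and look at the display.

Call:
play_rows(targets="0 0 0 0 0 -0.005 -1;0 0 0 0 0 -0.02 -1;0 0 0 0 0 -0.03 -1;0 0 0 0 0 -0.03 -1;0 0 0 -0.01 0 -0.03 -1;0 0 0 0 0 0 0.7;0 0 0 0 0 0 0.7")

```text
time: 17.85
position: [0.4884, -0.2371, 0.152]
ee_rot: [3.129, 0.134, 0.206]
force: [0.7, 0.0, -0.6]
width: 0.0237
```

```bash
python3 g.py .55 .2 .17 5;python3 - <<'E'
from h import *
s=robot.sense();p=eyes.snapshot('wrist'); cv2.imwrite('pics/w5.png',cv2.resize(p['image'][130:280,60:300,::-1],(800,500),interpolation=cv2.INTER_CUBIC))
E
```

```text
t 17.85 pos [ 0.4884 -0.2371  0.152 ] yaw 4.9 w 0.0237 F [ 0.7  0.  -0.6] q [ 0.49  0.42 -0.13  1.99  0.    0.61 -1.11]
turn [ 0.47 -7.49 -0.1 ] shift now-axes [ 0.1004 -0.4302 -0.0085] goal-axes [ 0.0995 -0.4301 -0.018 ]
```

View pics/w5.png

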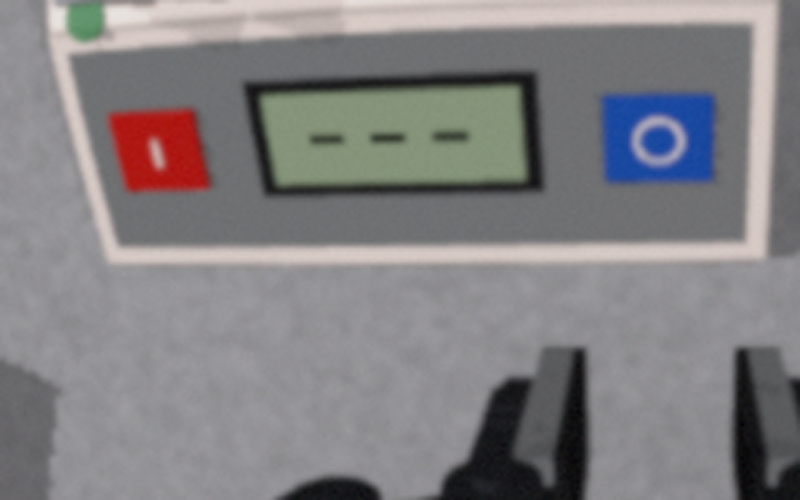

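The display still shows "- - -" (it looks static), so the force record is my evidence for the tare. I level the tool and turn it about 117° to grip the wax by its 50 mm length, so the open fingers fit along the tin.

Call:
play_rows(targets="0 -3.7 0 0 0 -0.005 0.6;0.4 -3.7 0 0 0 -0.005 0.6;0 0 -6.9 0 0 0 0.6;0 0 -6.9 0 0 0 0.6;0 0 -6.9 0 0 0 0.6;0 0 -6.9 0 0 0 0.6;0 0 -6.9 0 0 0 0.6;0 0 -6.9 0 0 0 0.6;0 0 -6.9 0 0 0 0.6;0 0 -6.9 0 0 0 0.6;0 0 -6.9 0 0 0 0.6;0 0 -6.9 0 0 0 0.6;0 0 -6.9 0 0 0 0.6;0 0 -6.9 0 0 0 0.6;0 0 -6.9 0 0 0 0.6;0 0 -6.9 0 0 0 0.6;0 0 -6.9 0 0 0 0.6;0 0 -6.9 0 0 0 0.6;0 0 0 0 0 0 0.6;0 0 0 0 0 0 0.6")

```text
time: 19.57
position: [0.4832, -0.2304, 0.1373]
ee_rot: [-1.57, -2.677, -0.001]
force: [-0.9, -0.8, 0.1]
width: 0.0685
```

```bash
python3 g.py .581 .3755 .17 121.6
```

```text
t 19.57 pos [ 0.4832 -0.2304  0.1373] yaw 119.2 w 0.0685 F [-0.9 -0.8  0.1] q [ 0.78  0.55 -0.63  1.88  0.4   0.88  0.46]
turn [-1.03 -1.95 -2.4 ] shift now-axes [ 0.4821  0.3805 -0.0236] goal-axes [ 0.4648  0.4008 -0.0327]
```

Call:
play_rows(targets="-0.1 -0.2 -0.2 0.014 0.012 -0.004 0.6;-0.1 -0.2 -0.2 0.027 0.0225 -0.004 0.6;-0.1 -0.2 -0.2 0.027 0.0225 -0.004 0.6;-0.1 -0.2 -0.2 0.027 0.0225 -0.002 0.6;-0.1 -0.2 -0.2 0.027 0.0225 -0.002 0.6;-0.1 -0.2 -0.2 0.027 0.0225 -0.002 0.6;-0.1 -0.2 -0.2 0.027 0.0225 -0.002 0.6;-0.1 -0.2 -0.2 0.027 0.0225 -0.002 0.6;-0.1 -0.2 -0.2 0.027 0.0225 -0.002 0.6;0 0 -0.2 0.027 0.0225 -0.001 0.6;0 0 0 0.027 0.0225 -0.001 0.6;0 0 0 0.027 0.0225 -0.001 0.6;0 0 0 0.027 0.0225 -0.001 0.6;0 0 0 0.027 0.0225 0 0.6;0 0 0 0.027 0.0225 0 0.6;0 0 0 0.027 0.0225 0 0.6;0 0 0 0.027 0.0225 0 0.6;0 0 0 0.01 0.008 0 0.6;0 0 0 0 0 0 0.6;0 0 0 0 0 0 0.6")

```text
time: 21.23
position: [0.6021, 0.3807, 0.1533]
ee_rot: [-1.656, -2.648, 0.012]
force: [-0.1, -0.7, 0.1]
width: 0.0682
```

```bash
python3 g.py .581 .3755 .10 121.6
```

```text
t 21.23 pos [0.6021 0.3807 0.1533] yaw 116.0 w 0.0682 F [-0.1 -0.7  0.1] q [-0.32  0.75 -0.58  1.39  0.41  1.13 -0.5 ]
turn [-0.91 -0.72 -5.63] shift now-axes [ 0.0039 -0.0203  0.0537] goal-axes [ 0.0066 -0.0207  0.0533]
```

Call:
play_rows(targets="-0.4 -0.3 -2.5 0.002 -0.009 0.01 0.6;-0.3 -0.2 -2 0.002 -0.007 0.02 0.6;0 0 -0.8 0 -0.003 0.015 0.6;0 0 0 0 0 0.005 0.6;0 0 0 0 0 0 0.6;0 0 0 0 0 0 0.6;0 0 0 0 0 0 0.6;0 0 0 0 0 0 0.6")

```text
time: 21.9
position: [0.5844, 0.3671, 0.1023]
ee_rot: [-1.563, -2.724, 0.007]
force: [-0.9, -0.0, -0.2]
width: 0.0682
```

```bash
python3 g.py .581 .3755 .05 121.6; python3 - <<'E'
from h import *
s=robot.sense();p=eyes.snapshot('wrist'); cv2.imwrite('pics/w6.png',p['image'][:,:,::-1])
im=cv2.cvtColor(p['image'],cv2.COLOR_RGB2HSV)
print([(round(d['conf'],2),np.round(d['pixel'],1),wback(p,s,d['pixel'],.0).round(4)) for d in tip_of('beeswax',p)][:3],[wback(p,s,d['pixel'],.011).round(4) for d in tip_of('beeswax_center',p)][:3])
E
```

```text
t 21.9 pos [0.5844 0.3671 0.1023] yaw 120.3 w 0.0682 F [-0.9 -0.  -0.2] q [-0.31  0.77 -0.57  1.52  0.47  1.   -0.49]
turn [-0.25  0.06 -1.28] shift now-axes [0.009  0.0015 0.0523] goal-axes [0.0089 0.0015 0.0523]
[(0.69, array([262.4, 181.4]), array([0.5818, 0.3784, 0.    ]))] [array([0.5813, 0.372 , 0.011 ])]
```

View pics/w6.png

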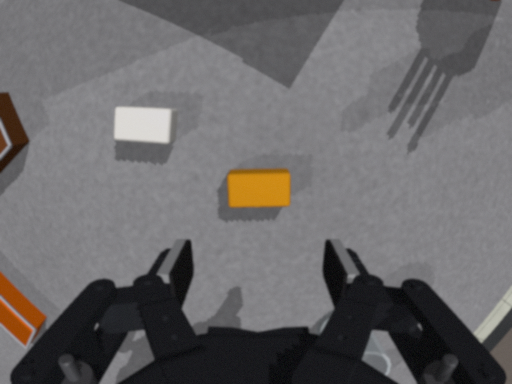

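The block is at x 228–290, y 169–208, centred between the fingers and squared to the jaws. I go 9 mm forward and down.

Call:
play_rows(targets="0 0 -0.6 0.004 0.001 0.01 0.6;0 0 -0.5 0.003 0 0.02 0.6;0 0 0 0.001 0 0.02 0.6;0 0 0 0 0 0.012 0.6;0 0 0 0 0 0 0.6;0 0 0 0 0 0 0.6;0 0 0 0 0 0 0.6")

```text
time: 22.63
position: [0.5809, 0.378, 0.0378]
ee_rot: [-1.53, -2.743, 0.001]
force: [-0.2, -0.1, -0.1]
width: 0.0688
```

```bash
python3 g.py .581 .3755 .003 121.6
```

```text
t 22.63 pos [0.5809 0.378  0.0378] yaw 121.7 w 0.0688 F [-0.2 -0.1 -0.1] q [-0.34  0.84 -0.55  1.56  0.52  0.89 -0.52]
turn [-0.05 -0.04  0.09] shift now-axes [-0.0022 -0.0012  0.0348] goal-axes [-0.0022 -0.0012  0.0348]
```

Call:
play_rows(targets="0 0 0 -0.001 -0.001 0.010 0.6;0 0 0 0 0 0.012 0.6;0 0 0 0 0 0.009 0.6;0 0 0 0 0 0.003 0.6;0 0 0 0 0 0 0.6;0 0 0 0 0 0 0.6")

```text
time: 23.13
position: [0.5818, 0.377, 0.0024]
ee_rot: [1.531, 2.743, 0.004]
force: [0.5, 1.3, -0.4]
width: 0.0682
```

```bash
python3 g.py .581 .3755 .003 121.6
```

```text
t 23.13 pos [0.5818 0.377  0.0024] yaw 121.7 w 0.0682 F [ 0.5  1.3 -0.4] q [-0.35  0.88 -0.52  1.58  0.55  0.83 -0.54]
turn [ 0.13 -0.04  0.05] shift now-axes [-0.0009 -0.0015 -0.0006] goal-axes [-0.0009 -0.0015 -0.0006]
```

Call:
play_rows(targets="0 0 0 0 -0.001 0 0.2;0 0 0 0 0 0 0;0 0 0 0 0 0 0;0 0 0 0 0 0 0;0 0 0 0 0 0 0;0 0 0 0 0 0 0;0 0 0 0 0 -0.005 0;0 0 0 0 0 -0.02 0;0 0 0 0 0 -0.03 0;0 0 0 0 0 -0.03 0;0 0 0 0 0 -0.03 0;0 0 0 0 0 -0.03 0;0 0 0 0 0 0 0", squeeze=25)

```text
time: 24.22
position: [0.5794, 0.376, 0.1547]
ee_rot: [-1.529, -2.742, -0.0]
force: [-0.1, 0.8, 0.2]
width: 0.0491
```

```bash
python3 g.py .633 -.149 .17 95
```

```text
t 24.22 pos [0.5794 0.376  0.1547] yaw 121.7 w 0.0491 F [-0.1  0.8  0.2] q [-0.31  0.72 -0.6   1.47  0.43  1.09 -0.45]
turn [-0.07 -0.08 26.72] shift now-axes [-0.4747 -0.2304 -0.0159] goal-axes [-0.5277  0.0077 -0.0153]
```

Call:
play_rows(targets="0 0 6.7 0 0 -0.003 0;0 0 6.7 0 0 -0.003 0;0 0 6.7 0 0 -0.003 0;0 0 6 -0.010 0 -0.003 0;0 0 0 -0.02 0.0005 0 0;0 0 0 -0.032 0.0005 0 0;0 0 0 -0.033 0.0005 0 0;0 0 0 -0.033 0.0005 0 0;0 0 0 -0.033 0.0005 0 0;0 0 0 -0.033 0.0005 0 0;0 0 0 -0.033 0.0005 0 0;0 0 0 -0.033 0.0005 0 0;0 0 0 -0.033 0.0005 0 0;0 0 0 -0.033 0.0005 0 0;0 0 0 -0.033 0.0005 0 0;0 0 0 -0.033 0.0005 0 0;0 0 0 -0.033 0.0005 0 0;0 0 0 -0.033 0.0005 0 0;0 0 0 -0.033 0.0005 0 0;0 0 0 -0.01 0 0 0")

```text
time: 25.88
position: [0.6284, -0.1369, 0.1721]
ee_rot: [-2.123, -2.316, -0.024]
force: [-1.0, -0.7, -1.2]
width: 0.0494
```

Call:
play_rows(targets="0 0 0 0 0 0 0;0 0 0 0 0 0 0;0 0 0 0 0 0 0")

```text
time: 26.13
position: [0.6278, -0.1404, 0.1721]
ee_rot: [2.13, 2.309, 0.023]
force: [0.4, 0.1, -0.5]
width: 0.0496
```

```bash
python3 g.py .633 -.149 .13 95
```

```text
t 26.13 pos [ 0.6278 -0.1404  0.1721] yaw 94.6 w 0.0496 F [ 0.4  0.1 -0.5] q [ 0.46  0.61 -0.51  1.6   0.32  1.01 -0.06]
turn [ 0.62 -0.55 -0.37] shift now-axes [-0.0094  0.004   0.042 ] goal-axes [-0.009   0.0044  0.0421]
```

Call:
play_rows(targets="0.3 -0.3 -0.2 -0.004 0.002 0.01 0;0.3 -0.25 -0.2 -0.003 0.001 0.015 0;0 0 0 -0.001 0 0.008 0;0 0 0 0 0 0 0;0 0 0 0 0 0 0;0 0 0 0 0 0 0;0 0 0 0 0 0 0")

```text
time: 26.72
position: [0.6322, -0.1398, 0.1347]
ee_rot: [-2.106, -2.327, -0.0]
force: [-0.0, 0.4, -1.2]
width: 0.0491
```

```bash
python3 g.py .633 -.149 .08 95;python3 - <<'E'
from h import *
s=robot.sense();p=eyes.snapshot('wrist'); cv2.imwrite('pics/w7.png',p['image'][:,:,::-1])
print([(round(d['conf'],2),np.round(d['pixel'],1),wback(p,s,d['pixel'],.06).round(4)) for d in tip_of('tin',p)][:3])
E
```

```text
t 26.72 pos [ 0.6322 -0.1398  0.1347] yaw 95.7 w 0.0491 F [-0.   0.4 -1.2] q [ 0.44  0.66 -0.49  1.62  0.36  0.96 -0.08]
turn [-0.12 -0.14  0.7 ] shift now-axes [-0.0093  0.      0.0546] goal-axes [-0.0092  0.      0.0547]
[(0.56, array([34.1,  0. ]), array([0.4085, 0.0331, 0.06  ]))]
```

View pics/w7.png

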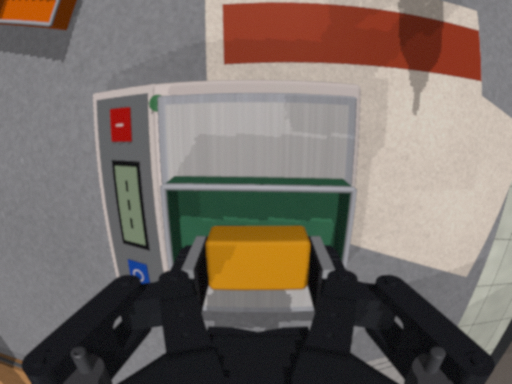

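The block is held level at x 206–310, parallel to the tin, whose rim spans x 165–355. It sits 9 mm toward the tin's +y wall, so I correct that and descend.

Call:
play_rows(targets="0 0 0.4 -0.005 0 0.005 0;0 0 0.3 -0.004 0 0.010 0;0 0 0 0 0 0.010 0;0 0 0 0 0 0.005 0;0 0 0 0 0 0 0;0 0 0 0 0 0 0;0 0 0 0 0 0 0")

```text
time: 27.4
position: [0.6329, -0.1511, 0.1017]
ee_rot: [-2.125, -2.311, 0.0]
force: [0.0, 1.0, 0.7]
width: 0.0494
```

```bash
python3 g.py .633 -.149 .068 95
```

```text
t 27.4 pos [ 0.6329 -0.1511  0.1017] yaw 94.8 w 0.0494 F [0.  1.  0.7] q [ 0.44  0.7  -0.47  1.64  0.38  0.9  -0.09]
turn [-0.08 -0.09 -0.19] shift now-axes [0.0021 0.0003 0.0337] goal-axes [0.0021 0.0003 0.0337]
```

Call:
play_rows(targets="0 0 0 0.001 0 0.010 0;0 0 0 0.001 0 0.010 0;0 0 0 0 0 0.007 0;0 0 0 0 0 0.003 0;0 0 0 0 0 0 0;0 0 0 0 0 0 0")

```text
time: 27.9
position: [0.6328, -0.1482, 0.0684]
ee_rot: [-2.124, -2.312, -0.0]
force: [0.8, 0.1, 0.2]
width: 0.0495
```

Call:
play_rows(targets="0 0 0 0 0 0.001 0;0 0 0 0 0 0 0")

```text
time: 28.07
position: [0.6329, -0.1481, 0.0674]
ee_rot: [-2.123, -2.312, -0.001]
force: [0.1, 1.1, -1.4]
width: 0.0495
```

Call:
play_rows(targets="0 0 0 0 0 0.0012 0;0 0 0 0 0 0 0")

```text
time: 28.23
position: [0.6332, -0.1482, 0.0666]
ee_rot: [-2.124, -2.313, -0.001]
force: [0.3, 0.0, -0.3]
width: 0.0495
```

Call:
play_rows(targets="0 0 0 0 0 0.001 0")

```text
time: 28.32
position: [0.6335, -0.1483, 0.066]
ee_rot: [-2.125, -2.313, -0.002]
force: [1.3, 0.3, 0.0]
width: 0.0493
```

Call:
play_rows(targets="0 0 0 0 0 0.001 0")

```text
time: 28.4
position: [0.6336, -0.1482, 0.0655]
ee_rot: [-2.125, -2.313, -0.002]
force: [-4.7, -0.1, 11.9]
width: 0.0494
```

Contact with the tin floor. I release gently and rise.

Call:
play_rows(targets="0 0 0 0 0 -0.0003 0.3;0 0 0 0 0 0 0.4;0 0 0 0 0 0 0.5;0 0 0 0 0 0 0.5;0 0 0 0 0 0 0.5;0 0 0 0 0 -0.01 0.5;0 0 0 0 0 -0.02 0.5;0 0 0 0 0 -0.03 0.5;0 0 0 0 0 -0.03 0.5;0 0 0 0 0 -0.03 0.5;0 0 0 0 0 0 0.5;0 0 0 0 0 0 0.5")

```text
time: 29.4
position: [0.6328, -0.1478, 0.194]
ee_rot: [-2.123, -2.313, -0.002]
force: [-0.3, 0.3, -1.3]
width: 0.0644
```

```bash
python3 g.py .633 .1 .2 95;python3 - <<'E'
from h import *
s=robot.sense();p=eyes.snapshot('wrist'); cv2.imwrite('pics/w8.png',p['image'][:,:,::-1])
print([(round(d['conf'],2),np.round(d['pixel'],1),wback(p,s,d['pixel'],.063).round(4)) for d in tip_of('beeswax',p)][:3],[wback(p,s,d['pixel'],.06).round(4) for d in tip_of('tin',p)][:3])
E
```

```text
t 29.4 pos [ 0.6328 -0.1478  0.194 ] yaw 94.9 w 0.0644 F [-0.3  0.3 -1.3] q [ 0.46  0.6  -0.51  1.55  0.32  1.08 -0.04]
turn [-0.03 -0.15 -0.09] shift now-axes [ 0.2469  0.0214 -0.0053] goal-axes [ 0.2468  0.0218 -0.006 ]
[(0.87, array([258.3, 187.1]), array([ 0.6333, -0.1492,  0.063 ]))] [array([0.3996, 0.0363, 0.06  ])]
```

View pics/w8.png

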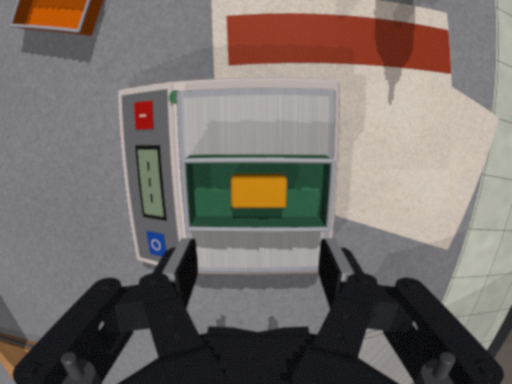

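The block lies flat and centred in the tin at x 231–287, y 175–208. The tin is in the middle of the pan and the gripper is clear, so I hand in.

```bash
python3 -c "
from plant import robot
print(robot.job_done())"
```

```text
the job is handed in; nothing more can be done
None
```

The beeswax is in the tin on the scale and the job is handed in, at about 29.5 s of the 72 s allowed. I could not confirm the tare from the display.

- **Tin:** I set the green tin down on the pan with about 7 N and let go. The network then put it at (0.633, -0.150), against a pan centre of (0.633, -0.149).
- **Tare:** I pressed the blue key with shut fingers. The first touch lasted about 0.3 s, peaked near 15 N and sagged to about 6.5 N. I brought it back up without lifting off, and it then read 9.7 to 11.6 N for about 0.9 s. The display showed "- - -" both before and after, so those force readings are my only evidence that it tared.
- **Press angle:** I tilted the tool about 7° instead of square to the 20° key face, because joint 6 was close to its limit.
- **Wax:** I gripped the beeswax by its length and laid it in the tin with about 12 N of contact, then released it. The last wrist picture shows it flat and centred at about (0.633, -0.149), with the gripper clear above. I did not touch the key again after the wax went in.
- **Things left alone:** I never approached the power key, paraffin, bottle or glass. I did not measure them again at the end.

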